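Sweep the lip-balm tins into the vanity tray

ROBOT

A 7-joint arm with a two-finger parallel gripper is mounted at the origin on the work surface. World frame = base frame: x ahead of the robot, y to its left, z up, the work surface at z = 0. Lengths are in mm, angles in rad, forces in N, time in s.
With the tool pointing down it reaches from about 400 to 875 mm from the base axis. Payload 4.4 kg.
Tool frame: the origin (TCP) lies midway between the tips of the shut fingers; the grasp point (between the pads) lies 19 mm behind it; z points along the fingers, y is the line along which they close (so a half turn about z gives the same grasp; the last joint's range is limited). The gripper opens to 85 mm and grips with 20 to 120 N. Pads are 22 mm wide; open, the fingers measure 114 mm over their backs; the gripper's body (76 mm by 85 mm) begins 54 mm behind the grasp point. The pads swing forward as they close: fully open they stand 13 mm farther back than shut.
Start: joints at [1.256, 0.628, 0.038, 1.517, -0.027, 0.996, -0.02], TCP at [160.084, -629.993, 231.313] pointing down, gripper open.
Joint ranges: [-3.06, 3.06], [-0.37, 2.12], [-1.25, 1.32], [0.18, 2.47], [-1.1, 4.24], [0.23, 1.98], [-2.94, 2.94]. Speed limits (rad/s): [2.57, 2.57, 3.14, 3.14, 3.14, 3.14, 3.14].

INTERFACE

Orientations are given as [roll, pitch, yaw] about the fixed x, y, z axes, in that order (R = Rz(yaw) Ry(pitch) Rx(roll)).
In Python, from cell import ctrl gives the robot as it stands.
- The arm moves only by the shell command python3 -m crank 'ROWS' [OPENING]. ROWS is JSON, a list that holds one entry, the list of rows, each a list of 4 numbers: the shift along the tool's x, y, z normalised to -1 to 1, where 1 is 2.5 cm, then the turn about the tool's z normalised to -1 to 1, where 1 is 0.08 rad. In form: [[[dx, dy, dz, turn], ...]]. A call has 1 to 12 rows; each row shifts and turns the commanded pose from where the row before left it, along the tool's axes as they then stand; what a row does not reach is not made up. A row lasts 1/12 s, in which the tool goes at most 41.7 mm and 7.16 degrees, less where a joint would pass 70% of its speed; a pose out of reach is approached as far as the arm can. A call with a number of a shift or a turn outside -1 to 1 is refused whole. A call with a gripper value outside its range is refused whole. OPENING is the closure, from -1 (fully open) to 1 (shut), set as the call begins (- or left out, the last holds). The fingers move at their own pace and stop on an object; the grip force is fixed at half the most. Time passes only in rows, so rows that do not move let the fingers close. It gives the time, the measured TCP pose, the force, the opening and the grip force at its end, in the units of the state.
- ctrl.read_state(): the state, without advancing time (a new reading comes with each control period).
- ctrl.get_image(name): name is "side" or "top"; returns a dict with "img" (400x640x3 uint8, red, green, blue), "intrinsics" (3x3 intrinsics, pixels), "extrinsics" (4x4, takes a point from camera to world coordinates). Camera axes: x right, y up, looking along -z (the intrinsics and any distortion apply to the point x, -y, -z); pixel columns grow to the right and rows downward; lengths in mm; the calibration is good to about 2 mm. A picture is of the moment at which its call begins. There is no depth.
- ctrl.finish_job(): hands the job in; it is judged then, once.
Trained networks look in the newest picture that a camera, given by its name, has taken for a name from the list of things; names that differ only in an ending like _2 or _b are one class to them, and where a whole thing is asked for, a point or a joint stands for the part that bears it (a point fixed in the world has none). Each returns a list of dicts, best first, with "confidence" (0 to 1); they miss things now and then, are a little off and sometimes report something else, mostly with a low value. They report only what shows in the picture. A call takes as long as a camera call.
- ctrl.find_in(camera, target): "position" ([row, column] in pixels, amid what is visible of it).
- ctrl.trace(camera, target): "mask" (400x640 bool, what is visible of it) and "position" ([row, column] in pixels, amid what is visible of it).
- ctrl.place_of(camera, target): "position" ([row, column] in pixels: a listed point, or the origin of a listed thing).
The state is a dict: "clock": time; "qpos": joint angles; "qd": joint speeds; "tau": joint torques, N m; "eef_pos": TCP position; "tool_rot": TCP orientation; "force": force on the tool from outside, world axes, zero at the start; "torque": the same for the moment, N m; "width": finger opening in mm; "gripper_force": force on a finger pad.
Only numpy, scipy, OpenCV 4.12 (cv2) and the standard library are available. Lean on these libraries where they do the work, as an engineer would, in place of code of your own. Each camera call takes 0.05 s, during which the arm holds its last target. There are 200 camera calls.

TASK

Clear the counter: with the tips or the outside of your fingers, sweep the three little lip-balm tins across the marble through the open mouth of the three-sided brass tray, until each lies flat and wholly inside it. Only push them along the counter: do not pick up, lift or tip a tin, and leave the varnish bottle, ring cone, soap saucer and nail buffer where they are.

Things in the scene. Friction and masses are not known exactly. Their poses are not given: they have to be found in the camera images.
- tray: Fixed brass tray open to the robot: three walls 24 mm high, 6 mm thick, round a flush dark-green panel; no floor or sill, so things slide straight in along the counter. Inside 110 mm deep (x), 170 mm wide (y). Origin: centre of the panel, at counter height. x points from mouth to back: mouth at x = -55 mm, inner faces of back wall at x = +55 mm and side walls at y = -85 and +85 mm.
- tin_red: Round lip-balm tin with a red lid, 36 mm in diameter, 16 mm high, about 20 to 40 g, loose, lying flat on the counter lid up. Origin: centre of its underside; z up through the lid. It slides on the marble without rolling and stops when no longer pushed.
- tin_yellow: Round lip-balm tin with a yellow lid, 36 mm in diameter, 16 mm high, about 20 to 40 g, loose, lying flat on the counter lid up. Origin: centre of its underside; z up through the lid. It slides on the marble without rolling and stops when no longer pushed.
- tin_blue: Round lip-balm tin with a blue lid, 36 mm in diameter, 16 mm high, about 20 to 40 g, loose, lying flat on the counter lid up. Origin: centre of its underside; z up through the lid. It slides on the marble without rolling and stops when no longer pushed.
- varnish: Squat nail varnish bottle, dark red, 36 mm in diameter, with a black cap, 70 mm high in all. Bystander, loose: leave alone. Origin: centre of its underside.
- ring_cone: White ceramic ring cone, 52 mm across its foot, 79 mm high. Bystander, loose: leave alone. Origin: centre of its underside.
- saucer: Brass soap saucer, 100 mm in diameter and 8 mm high, with a cream soap on it (54 mm across, 24 mm high in all; one piece with it). Bystander, loose: leave alone. Origin: centre of its underside.
- buffer: Wooden nail buffer block with a grey pad, 85 mm (its x) by 26 mm (its y) by 22 mm high. Bystander, loose: leave alone. Origin: centre of its underside.

How it is judged (in metres and radians):
At the end, for the whole second after the job is handed in: All three tins lie flat on the counter (underside below 5 mm, tilt under 0.1 rad), at rest, wholly inside the tray: each centre between 15 mm inside the mouth line (a 3 mm overhang is forgiven) and the back wall, and between the side walls; the four bystanders are within 12 mm of where they began (x of tin_red in the frame of tray between -0.04 and 0.05 m and y of tin_red in the frame of tray between -0.08 and 0.08 m and height (world z) of each of tin_red, tin_yellow, tin_blue below 0.005 m and angle between each of tin_red, tin_yellow, tin_blue's own z axis and vertical below 0.1 rad and linear speed of each of tin_red, tin_yellow, tin_blue below 0.01 m/s and x of tin_yellow in the frame of tray between -0.04 and 0.05 m and y of tin_yellow in the frame of tray between -0.08 and 0.08 m and x of tin_blue in the frame of tray between -0.04 and 0.05 m and y of tin_blue in the frame of tray between -0.08 and 0.08 m and distance of each of varnish, ring_cone, saucer, buffer from where it was at the start of the episode below 0.012 m); the robot touches nothing.
It fails at once if the red tin is lifted off the counter or tipped over instead of being swept along it (height (world z) of tin_red above 0.01 m or angle between tin_red's own z axis and vertical above 0.5 rad).
It fails at once if the yellow tin is lifted off the counter or tipped over instead of being swept along it (height (world z) of tin_yellow above 0.01 m or angle between tin_yellow's own z axis and vertical above 0.5 rad).
It fails at once if the blue tin is lifted off the counter or tipped over instead of being swept along it (height (world z) of tin_blue above 0.01 m or angle between tin_blue's own z axis and vertical above 0.5 rad).
It fails at once if the varnish bottle, ring cone, saucer or buffer is disturbed (distance of any of varnish, ring_cone, saucer, buffer from where it was at the start of the episode above 0.012 m).
It also fails if it takes over 67 s, if anything falls off the work surface, if the arm or the gripper's body presses on something with over 40 N, if the wrist force passes 120 N, or if a joint passes its speed limit or range.

## Working session

There is one attempt and no reset: what is moved stays moved. The work goes in short steps, Python scripts to look and compute and a shell command to move; the robot and the scene stay as the last step left them, time stands still between calls to the robot, and variables do not carry over. Pictures are saved under pics/ and viewed, at most 10 in all, crops included, and the job is handed in when it is done.

```bash
mkdir -p pics; ls
cat > h.py <<'E'
import numpy as np, cv2
from cell import ctrl
def ray(c,px):
    K=np.array(c["intrinsics"]);T=np.array(c["extrinsics"])
    r,co=px; d=np.linalg.inv(K)@[co,r,1.]; d=np.array([d[0],-d[1],-d[2]])
    return T[:3,3],T[:3,:3]@d
def atz(c,px,z):
    o,d=ray(c,px); return (o+d*(z-o[2])/d[2])
def tri(cs,pxs):
    A=np.zeros((3,3));b=np.zeros(3);L=[]
    for c,p in zip(cs,pxs):
        o,d=ray(c,p);d=d/np.linalg.norm(d);P=np.eye(3)-np.outer(d,d);A+=P;b+=P@o;L.append((o,P))
    x=np.linalg.solve(A,b); return x,max(np.linalg.norm(P@(x-o)) for o,P in L)
E
python3 - <<'E'
from h import *
np.set_printoptions(precision=1,suppress=True)
c={n:ctrl.get_image(n) for n in("top","side")}
for n in c: cv2.imwrite(f"pics/{n}0.png",c[n]["img"][:,:,::-1])
for t in "tray tin_red tin_yellow tin_blue varnish ring_cone saucer buffer".split():
    ps=[]
    for n in c:
        r=ctrl.place_of(n,t)
        print(t,n,[(np.round(x["position"]),round(x["confidence"],2),atz(c[n],x["position"],0)) for x in r[:2]])
        if r: ps.append((c[n],r[0]["position"]))
    if len(ps)==2: print("   tri",*tri(*zip(*ps)))
s=ctrl.read_state();print(s["eef_pos"],s["tool_rot"],s["width"],s["clock"])
E
```

```text
pics
tray top [(array([153., 314.]), 0.75, array([648.6,  17.3,   0. ]))]
tray side [(array([196., 275.]), 0.66, array([650.6,  27.7,   0. ]))]
   tri [653.9  19.6  -6.9] 3.744738004706968
tin_red top [(array([226., 254.]), 0.55, array([484.1, 144. ,   0. ]))]
tin_red side [(array([258., 297.]), 0.71, array([480.3, 144.5,   0. ]))]
   tri [483.2 143.5  -2.1] 1.450396338081835
tin_yellow top [(array([231., 386.]), 0.47, array([ 475.8, -139. ,    0. ]))]
tin_yellow side [(array([192., 381.]), 0.69, array([ 477.1, -135.7,    0. ]))]
   tri [ 477.2 -138.7   -1.9] 1.3576005060876022
tin_blue top [(array([226., 321.]), 0.69, array([486.4,  -0.7,   0. ]))]
tin_blue side [(array([221., 345.]), 0.78, array([477.7,   0.9,   0. ]))]
   tri [484.   -2.3  -4.4] 3.3686839086653984
varnish top [(array([181., 179.]), 0.6, array([584. , 314.1,   0. ]))]
varnish side [(array([286., 189.]), 0.6, array([574.6, 311.9,   0. ]))]
   tri [581.6 312.2  -3.2] 3.984768927674972
ring_cone top [(array([262., 468.]), 0.56, array([ 410.6, -312.7,    0. ]))]
ring_cone side [(array([170., 444.]), 0.56, array([ 408.7, -320.3,    0. ]))]
   tri [ 408.3 -312.3    4.1] 2.27363441544314
saucer top [(array([189., 468.]), 0.93, array([ 569.6, -322.2,    0. ]))]
saucer side [(array([153., 387.]), 0.87, array([ 562.5, -304. ,    0. ]))]
   tri [ 573.4 -326.5  -13.5] 1.0509600683567852
buffer top [(array([258., 168.]), 0.87, array([414.2, 327.6,   0. ]))]
buffer side [(array([345., 250.]), 0.76, array([410.3, 324.4,   0. ]))]
   tri [412.2 325.8   0.6] 2.4724164280993657
[ 160.1 -630.   231.3] [ 3.1 -0.   0.2] 85.41828732645227 0.9
```

View pics/top0.png

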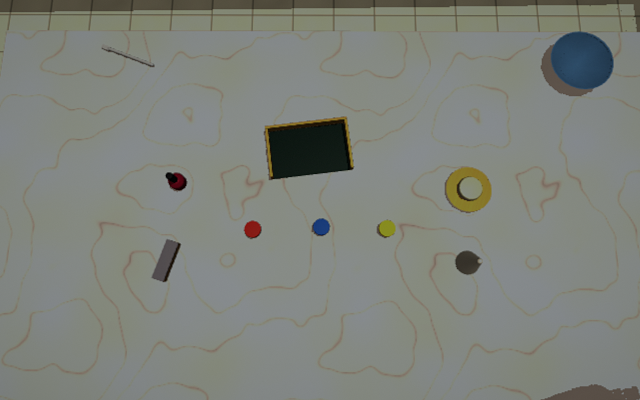

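View pics/side0.png

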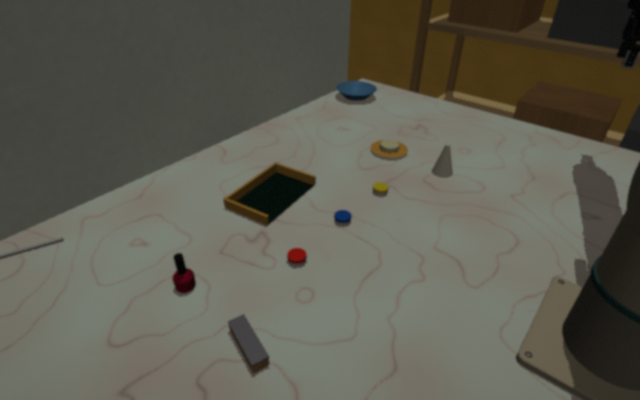

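Run:
```python
from h import *
np.set_printoptions(precision=1,suppress=True)
c={n:ctrl.get_image(n) for n in("top","side")}
for t in "tray tin_red tin_yellow tin_blue".split():
    for n in c:
        for m in ctrl.trace(n,t)[:1]:
            k=m["mask"].astype(np.uint8)
            (a,b),wh,an=cv2.minAreaRect(cv2.findNonZero(k)); 
            print(t,n,m["confidence"],"centroid z16",atz(c[n],np.argwhere(k).mean(0),16), "box",[atz(c[n],q[::-1],24 if t=="tray" else 16)[:2] for q in cv2.boxPoints(((a,b),wh,an))])
s=ctrl.read_state();print(s["tool_rot"])
```

```text
tray top 0.97 centroid z16 [657.3  27.5  16. ] box [array([705.6, 125.8]), array([727.9, -58.2]), array([605.2, -70.2]), array([583.9, 109.5])]
tray side 0.81 centroid z16 [650.4  44.   16. ] box [array([701.6, 138.1]), array([ 741.2, -137. ]), array([572.6, -42.5]), array([565.5, 185. ])]
tin_red top 0.75 centroid z16 [476.7 146.   16. ] box [array([493.4, 164.3]), array([493.6, 130.2]), array([461.6, 129.2]), array([461.4, 163.1])]
tin_red side 0.75 centroid z16 [ 558.4 -300.9   16. ] box [array([ 620.2, -311. ]), array([ 545.8, -374.1]), array([ 499.4, -291.6]), array([ 568.8, -233. ])]
tin_yellow top 0.74 centroid z16 [ 480.8 -139.5   16. ] box [array([ 482. , -116.4]), array([ 504.6, -139.2]), array([ 480.1, -163. ]), array([ 457.7, -140.2])]
tin_yellow side 0.76 centroid z16 [ 474.8 -125.2   16. ] box [array([ 503.1, -137.6]), array([ 476.9, -159.6]), array([ 449.3, -114.8]), array([474.4, -93.8])]
tin_blue top 0.54 centroid z16 [483.3  -1.1  16. ] box [array([483.4,  21.5]), array([506.1,  -0.7]), array([482.6, -24.2]), array([460.2,  -2. ])]
tin_blue side 0.63 centroid z16 [476.3  12.7  16. ] box [array([502.6,   5. ]), array([477.3, -16.1]), array([450.5,  21.1]), array([474.7,  41.2])]
[-3.1 -0.   0.2]
```

The top view shows the tray, mouth toward the robot and slightly rotated, with corners near (col,row) (265,127), (346,118), (352,167) and (270,178). The tins are at red (252,229), blue (321,227) and yellow (387,229). The side view agrees, and the bystanders are all well outside the sweep lanes. Next I refine the tray pose from its dark panel.

```bash
cat >> h.py <<'E'
np.set_printoptions(precision=3,suppress=True)
def tins():
    "tin centres from lid colour in the top view (lid plane z=16)"
    c=ctrl.get_image("top"); hsv=cv2.cvtColor(c["img"],cv2.COLOR_RGB2HSV); o={}
    for n,h in(("red",0),("yellow",30),("blue",112)):
        dh=np.abs((hsv[...,0].astype(int)-h+90)%180-90)
        m=((dh<10)&(hsv[...,1]>150)&(hsv[...,2]>60)).astype(np.uint8); m[:100]=0; m[:,:200]=0; m[:,440:]=0
        k,l,st,ce=cv2.connectedComponentsWithStats(m)
        i=1+np.argmax(st[1:,4]) if k>1 else 0
        o[n]=(atz(c,ce[i][::-1],14)[:2],st[i,4])
    return c,o
E
python3 - <<'E'
from h import *
c,o=tins();print(o)
for t in("red","yellow","blue"):
    print(t,[atz(c,x["position"],0) for x in ctrl.place_of("top","tin_"+t)[:1]],[atz(c,x["position"],12) for x in ctrl.find_in("top","tin_"+t)[:1]])
im=c["img"].astype(int); 
m=np.zeros(im.shape[:2],np.uint8); m[110:190,255:365]=(im[110:190,255:365].sum(2)<110)
k,l,st,ce=cv2.connectedComponentsWithStats(m); i=1+np.argmax(st[1:,4]); m=(l==i).astype(np.uint8)
P=cv2.findNonZero(m)[:,0,:]; W=np.array([atz(c,(r,cc),0)[:2] for cc,r in P],np.float32)
(cx,cy),wh,an=cv2.minAreaRect(W); print("panel",cx,cy,wh,an,st[i,4],"mean",W.mean(0)); print(cv2.boxPoints(((cx,cy),wh,an)))
print("cam",np.array(c["extrinsics"])[:3,3])
E
```

```text
{'red': (array([476.453, 146.595]), np.int32(211)), 'yellow': (array([681.749,  79.362]), np.int32(247)), 'blue': (array([482.595,   0.727]), np.int32(199))}
red [array([476.522, 147.188,   0.   ])] [array([485.886, 145.234,  12.   ])]
yellow [array([582.665, 314.641,   0.   ])] [array([ 476.21 , -145.318,   12.   ])]
blue [array([477.039,   2.741,   0.   ])] [array([483.187,  -1.273,  12.   ])]
panel 659.2348022460938 28.65057373046875 (117.17462158203125, 180.36224365234375) 7.263080596923828 3902 mean [658.79   28.644]
[[589.716 110.701]
 [612.519 -68.214]
 [728.753 -53.4  ]
 [705.951 125.515]]
cam [371.745   3.034 923.637]
```

```bash
cat >> h.py <<'E'
TC=np.array([655.,26.]);TY=0.12
EX=np.array([np.cos(TY),np.sin(TY)]);EY=np.array([-EX[1],EX[0]])
def tray(p): d=np.array(p)[:2]-TC; return np.array([d@EX,d@EY])
def world(x,y): return TC+x*EX+y*EY
def need(goal,z=None,yaw=None):
    "units along tool x,y,z and turn from the present pose to goal"
    s=ctrl.read_state();p=np.array(s["eef_pos"]);y=s["tool_rot"][2]
    d=np.array([*goal,p[2] if z is None else z])-p;c,n=np.cos(y),np.sin(y)
    return np.array([d[0]*c+d[1]*n,d[0]*n-d[1]*c,-d[2]])/25,(0 if yaw is None else (y-yaw)/.08),p,y,s["clock"]
E
python3 - <<'E'
from h import *
print(need((424,-9),100,.147)); print(need((450,-300)))
for n,p in dict(red=(477,146),yellow=(479,-140),blue=(483,0)).items(): print(n,tray(p))
print(world(10,0))
E
```

```text
(array([ 16.348, -21.475,   5.252]), np.float64(1.2721973594829936), array([ 160.085, -629.984,  231.297]), np.float64(0.24877578875863948), 1.75)
(array([14.49 , -9.938, -0.   ]), 0, array([ 160.085, -629.984,  231.297]), np.float64(0.24877578875863948), 1.75)
red [-162.354  140.446]
yellow [-194.607 -143.737]
blue [-173.876   -5.223]
[664.928  27.197]
```

```bash
python3 -m crank '[[[0.8,-0.8,0,0],[0.9,-0.8,0,0],[0.9,-0.8,0,0],[0.9,-0.8,0,0],[0.9,-0.8,0,0],[0.9,-0.8,0,0],[0.9,-0.8,0,0],[0.9,-0.8,0,0],[0.9,-0.8,0,0],[0.9,-0.8,0,0],[0.9,-0.8,0,0],[0.9,-0.8,0,0]]]' 0.34
python3 -m crank '[[[0.5,-1,0.2,0.2],[0.5,-1,0.4,0.2],[0.5,-1,0.4,0.2],[0.5,-1,0.4,0.2],[0.5,-1,0.4,0.2],[0.5,-1,0.4,0.27],[0.5,-1,0.4,0],[0.5,-1,0.4,0],[0.5,-1,0.4,0],[0.5,-1,0.4,0],[0.2,-0.6,0.4,0],[0,0,0,0]]]'
python3 - <<'E'
from h import *
print(need((424,-9),50,.147),ctrl.read_state()["width"])
E
```

```text
clock: 2.75
eef_pos: [361.0, -330.4, 231.6]
tool_rot: [3.141, -0.0, 0.249]
force: [0.5, -1.2, 0.2]
width: 27.8
gripper_force: 0.0
clock: 3.75
eef_pos: [440.4, -43.3, 125.1]
tool_rot: [-3.139, 0.001, 0.154]
force: [-0.9, -1.1, -0.5]
width: 28.1
gripper_force: 0.0
(array([-0.437, -1.455,  3.003]), np.float64(0.08552493084227654), array([440.358, -43.274, 125.068]), np.float64(0.15384199446738211), 3.75) 28.110910309945062
```

```bash
python3 -m crank '[[[-0.2,-0.7,0.8,0.1],[-0.2,-0.7,0.8,0],[-0.04,-0.06,0.8,0],[0,0,0.8,0],[0,0,0.6,0],[0,0,0.5,0],[0,0,0.3,0],[0,0,0.2,0],[0,0,0,0]]]'
python3 - <<'E'
from h import *
c,o=tins();print(o["blue"],need((484,0),4,.147))
s=ctrl.get_image("side");cv2.imwrite("pics/s1.png",cv2.resize(s["img"][140:300,240:480,::-1],None,fx=3,fy=3))
E
```

```text
clock: 4.5
eef_pos: [421.6, -11.2, 29.3]
tool_rot: [-3.133, 0.014, 0.137]
force: [-0.1, -0.3, 0.5]
width: 28.2
gripper_force: 0.0
(array([541.138,   3.691]), np.int32(256000)) (array([ 2.528, -0.099,  1.027]), np.float64(-0.12010427887804952), array([421.735, -11.1  ,  29.687]), np.float64(0.13739165768975603), 4.55)
```

View pics/s1.png

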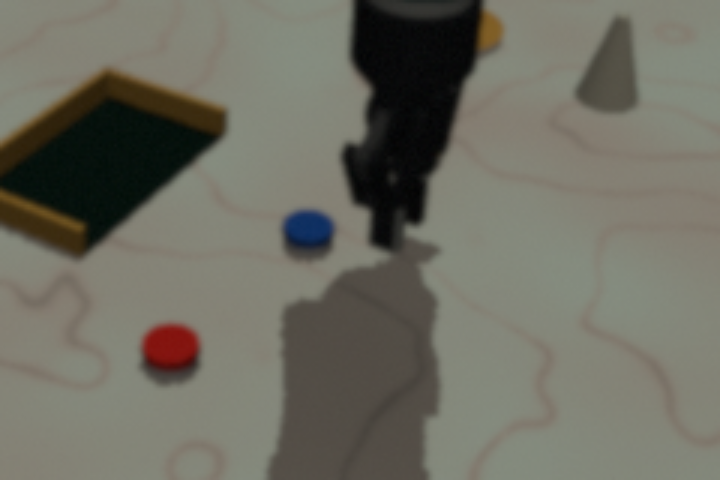

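The side crop shows the blue tin at (307,228) ahead of the fingers at (395,235). The arm stopped 25 mm short of the height I asked for because it is at its inner reach limit. I'll creep forward, where it can come down.

```bash
python3 -m crank '[[[0.2,0,0,0],[0.2,0,0,0],[0.2,0,0,0],[0,0,0,0]]]'
python3 - <<'E'
from h import *
print(need((484,0),4,.147),ctrl.read_state()["qpos"])
E
```

```text
clock: 4.93
eef_pos: [438.7, -8.3, 29.9]
tool_rot: [-3.133, 0.01, 0.139]
force: [-0.3, 0.7, -0.2]
width: 28.1
gripper_force: 0.0
(array([ 1.84 , -0.078,  1.035]), np.float64(-0.09938663586137285), array([438.7  ,  -8.296,  29.864]), np.float64(0.13904906913109016), 4.9333) [-0.236  0.75   0.293  2.234 -0.835  0.279 -0.633]
```

```bash
python3 -m crank '[[[0.1,0,0.2,0],[0.1,-0.1,0.3,0],[0,0,0.3,-0.1],[0,0,0.2,0],[0,0,0,0]]]'
python3 - <<'E'
from h import *
print(need((484,0),4,.147),ctrl.read_state()["qpos"])
E
```

```text
clock: 5.35
eef_pos: [440.2, -4.9, 3.5]
tool_rot: [-3.132, 0.015, 0.146]
force: [-0.2, 0.3, 0.1]
width: 28.4
gripper_force: 0.0
(array([ 1.764,  0.062, -0.021]), np.float64(-0.007357713277175368), array([440.153,  -4.893,   3.477]), np.float64(0.14641138293782596), 5.35) [-0.227  0.808  0.27   2.231 -0.983  0.244 -0.491]
```

```bash
python3 -m crank '[[[0.15,0,0,0],[0.2,0,0,0],[0.3,0,0,0],[0.35,0,0,0],[0.35,0,0,0],[0.35,0,0,0],[0.35,0,0,0],[0.35,0,0,0],[0.35,0,0,0],[0.35,0,0,0],[0.2,0,0,0],[0,0,0,0]]]'
python3 - <<'E'
from h import *
c,o=tins();print(o,need(world(10,0)-22*EX,4,.13))
cv2.imwrite("pics/t1.png",cv2.resize(c["img"][100:290,220:440,::-1],None,fx=3,fy=3))
E
```

```text
clock: 6.35
eef_pos: [524.0, 7.2, 3.4]
tool_rot: [-3.133, 0.011, 0.147]
force: [0.0, -0.2, -0.4]
width: 27.9
gripper_force: 0.0
{'red': (array([471.355, 142.456]), np.int32(116)), 'yellow': (array([ 479.64 , -138.891]), np.int32(207)), 'blue': (array([541.138,   3.691]), np.int32(256000))} (array([ 4.849,  0.012, -0.027]), np.float64(0.2113816942955163), array([523.13 ,   7.106,   3.333]), np.float64(0.1469105355436413), 6.4)
```

View pics/t1.png

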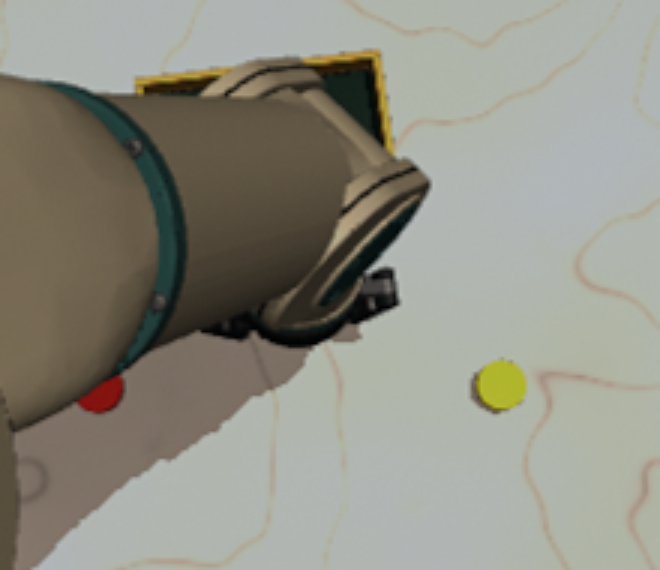

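The top crop shows the arm hiding the blue tin and half the red one at (100,390). Yellow is clear at (500,385). The side camera can check blue from here.

```bash
cat >> h.py <<'E'
def side(t):
    c=ctrl.get_image("side");r=ctrl.find_in("side","tin_"+t)[:1]
    return [(atz(c,x["position"],10)[:2],tray(atz(c,x["position"],10)),round(x["confidence"],2)) for x in r]
E
python3 - <<'E'
from h import *
print(side("blue"),side("red"))
E
```

```text
[(array([544.587,  16.537]), array([-110.752,    3.823]), 0.42)] [(array([473.341, 152.163]), array([-165.25 ,  147.003]), 0.81)]
```

```bash
python3 -m crank '[[[0.15,0,0,0],[0.25,0,0,0],[0.35,0,0,0],[0.4,0,0,0],[0.4,0,0,0],[0.4,0,0,0],[0.4,0,0,0],[0.4,0,0,0],[0.4,0,0,0],[0.4,0,0,0],[0.35,0,0,0],[0.3,0,0,0]]]'
python3 -m crank '[[[0.25,0,0,0],[0.2,0,0,0],[0.1,0,0,0],[0.05,0,0,0],[0,0,0,0]]]'
python3 - <<'E'
from h import *
print(side("blue"),need(world(10,0)-22*EX,4,.13))
E
```

```text
clock: 7.6
eef_pos: [627.2, 22.6, 2.2]
tool_rot: [-3.132, 0.013, 0.147]
force: [-1.2, -0.6, 2.0]
width: 28.1
gripper_force: 1.3
clock: 8.02
eef_pos: [641.2, 24.5, 1.9]
tool_rot: [-3.132, 0.013, 0.146]
force: [-1.0, 0.2, 1.4]
width: 28.3
gripper_force: 1.0
[(array([659.612,  39.924]), array([ 6.245, 13.271]), 0.39)] (array([ 0.075,  0.009, -0.083]), np.float64(0.202697463333619), array([641.196,  24.523,   1.92 ]), np.float64(0.14621579706668952), 8.1167)
```

```bash
python3 -m crank '[[[-0.2,0,-0.05,0],[-0.5,0,-0.1,0],[-0.8,0,-0.1,0],[-0.9,0,-0.2,0],[-0.9,0,-0.4,0],[-0.9,0,-0.7,0],[-0.8,0,-0.7,0],[-0.4,0.4,-0.4,0],[-0.2,0.6,0,0],[0,0.8,0,0],[0,0.8,0,0],[0,0,0,0]]]'
python3 - <<'E'
from h import *
c,o=tins();print(o,[(n,tray(p[0])) for n,p in o.items()]);print(need((445,-182),4,.886))
E
```

```text
clock: 9.12
eef_pos: [514.3, -66.7, 70.3]
tool_rot: [-3.138, 0.01, 0.141]
force: [0.3, 0.2, -0.2]
width: 28.3
gripper_force: 0.0
{'red': (array([541.138,   3.691]), np.int32(256000)), 'yellow': (array([ 479.64 , -138.891]), np.int32(207)), 'blue': (array([541.138,   3.691]), np.int32(256000))} [('red', array([-115.714,   -8.518])), ('yellow', array([-193.839, -142.712])), ('blue', array([-115.714,   -8.518]))]
(array([-3.39 ,  4.276,  2.632]), np.float64(-9.297671908908008), array([513.757, -64.163,  69.812]), np.float64(0.1421862472873594), 9.1667)
```

```bash
python3 -m crank '[[[-0.4,0.5,0,0],[-0.6,0.75,0,0],[-0.6,0.75,0,0],[-0.6,0.75,0,0],[-0.6,0.75,0,0],[-0.6,0.75,0,0],[0,0,0,-0.7],[0,0,0,-0.9],[0,0,0,-0.9],[0,0,0,-0.9],[0,0,0,-0.9],[0,0,0,-0.9]]]'
python3 -m crank '[[[0,0,0,-0.9],[0,0,0,-0.9],[0,0,0,-0.9],[0,0,0.4,-0.9],[0,0,0.7,-0.5],[0,0,0.6,0],[0,0,0,0]]]'
python3 - <<'E'
from h import *
print(need((445,-182),4,.886),ctrl.read_state()["qpos"])
E
```

```text
clock: 10.17
eef_pos: [444.7, -177.7, 69.4]
tool_rot: [-3.128, 0.007, 0.567]
force: [-0.3, -0.5, -0.5]
width: 28.4
gripper_force: 0.0
clock: 10.75
eef_pos: [442.8, -176.8, 25.0]
tool_rot: [-3.122, 0.003, 0.891]
force: [-0.2, -0.3, 0.5]
width: 28.1
gripper_force: 0.0
(array([-0.104,  0.199,  0.841]), np.float64(0.060591970619446045), array([ 442.768, -176.841,   25.033]), np.float64(0.8908473576495557), 10.75) [ 0.169  0.771  0.232  2.127 -0.546  0.32   0.183]
```

```bash
python3 -m crank '[[[0,0.1,0.3,0],[0,0.1,0.3,0],[0,0,0.2,0],[0,0,0,0],[0.2,0,0,0],[0.35,0,0,0],[0.35,0,0,0],[0.35,0,0,0],[0.35,0,0,0],[0.35,0,0,0],[0.2,0,0,0],[0,0,0,0]]]'
python3 - <<'E'
from h import *
c,o=tins();print(o,side("yellow"),need((552,-50),3,.886))
E
```

```text
clock: 11.75
eef_pos: [482.4, -137.4, 6.7]
tool_rot: [-3.126, 0.002, 0.893]
force: [0.9, -0.5, 0.8]
width: 28.2
gripper_force: 0.0
{'red': (array([476.615, 146.607]), np.int32(209)), 'yellow': (array([669.727, 104.51 ]), np.int32(185)), 'blue': (array([541.138,   3.691]), np.int32(256000))} [(array([ 496.834, -118.238]), array([-174.296, -124.266]), 0.69)] (array([ 4.564, -0.041,  0.147]), np.float64(0.05174903005205206), array([ 480.993, -139.316,    6.673]), np.float64(0.8901399224041642), 11.9)
```

```bash
python3 -m crank '[[[0.2,0,0.05,0],[0.35,0,0.05,0],[0.4,0,0.02,0],[0.45,0,0,0],[0.45,0,0,0],[0.45,0,0,0],[0.45,0,0,0],[0.45,0,0,0],[0.45,0,0,0],[0.4,0,0,0],[0.3,0,0,0],[0.2,0,0,0]]]'
python3 -m crank '[[[0.1,0,0,0],[0,0,0,0],[-0.3,0,0,0],[-0.6,0,0,0],[-0.8,0,-0.2,0],[-0.8,0,-0.5,0],[-0.8,0,-0.6,0],[-0.8,0,-0.6,0],[-0.4,0,-0.3,0],[0,0,0,0]]]'
python3 - <<'E'
from h import *
c,o=tins();print(o,side("yellow"),need(world(-160,-48),3,.12))
E
```

```text
clock: 12.9
eef_pos: [553.5, -49.5, 3.3]
tool_rot: [-3.126, 0.003, 0.892]
force: [-1.3, -1.6, 1.8]
width: 28.5
gripper_force: 1.6
clock: 13.73
eef_pos: [483.2, -139.7, 60.1]
tool_rot: [-3.128, 0.003, 0.885]
force: [-0.4, -0.5, -0.5]
width: 28.0
gripper_force: 0.0
{'red': (array([541.138,   3.691]), np.int32(256000)), 'yellow': (array([705.284,   2.788]), np.int32(216)), 'blue': (array([541.138,   3.691]), np.int32(256000))} [(array([562.952, -21.475]), array([-97.069, -36.114]), 0.45)] (array([ 3.373, -1.846,  2.206]), np.float64(9.643431717059043), array([ 484.834, -135.408,   58.158]), np.float64(0.8914745373647235), 13.8833)
```

```bash
python3 -m crank '[[[0,0,0,0.7],[0,0,0,0.9],[0,0,0,0.9],[0,0,0,0.9],[0,0,0,0.9],[0,0,0,0.9],[0,0,0,0.9],[0,0,0,0.9],[0,0,0,0.9],[0,0,0,0.9],[0,0,0,0.9],[0,0,0,0.4]]]'
python3 - <<'E'
from h import *
c,o=tins();print(o,side("yellow"),need((513,-36),4,.08))
E
```

```text
clock: 14.88
eef_pos: [484.7, -134.8, 57.5]
tool_rot: [-3.132, 0.015, 0.083]
force: [0.0, 0.2, -0.3]
width: 27.9
gripper_force: 0.0
{'red': (array([541.138,   3.691]), np.int32(256000)), 'yellow': (array([714.077,  29.965]), np.int32(179)), 'blue': (array([541.138,   3.691]), np.int32(256000))} [(array([569.86 , -33.752]), array([-91.68, -49.13]), 0.49)] (array([ 1.477, -3.873,  2.159]), np.float64(0.07059335728290347), array([ 484.49 , -135.624,   57.977]), np.float64(0.08564746858263228), 15.0333)
```

Run:
```python
from h import *
c=ctrl.get_image("side");cv2.imwrite("pics/s2.png",cv2.resize(c["img"][140:290,210:450,::-1],None,fx=3,fy=3))
c=ctrl.get_image("top");cv2.imwrite("pics/t2.png",cv2.resize(c["img"][100:270,220:440,::-1],None,fx=3,fy=3))
```

```text
(no output)
```

View pics/s2.png

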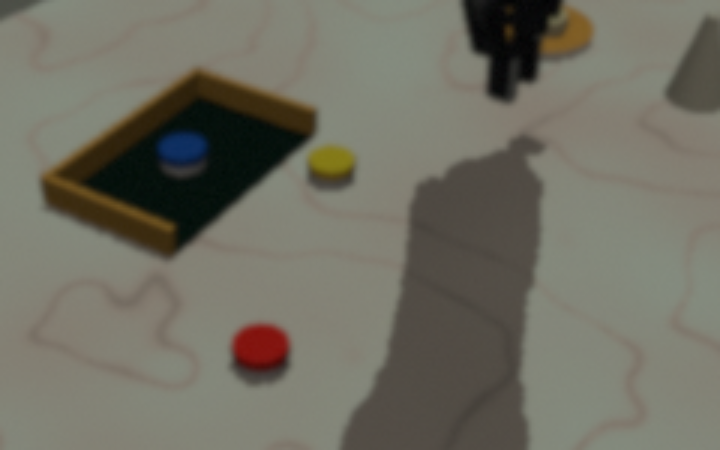

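View pics/t2.png

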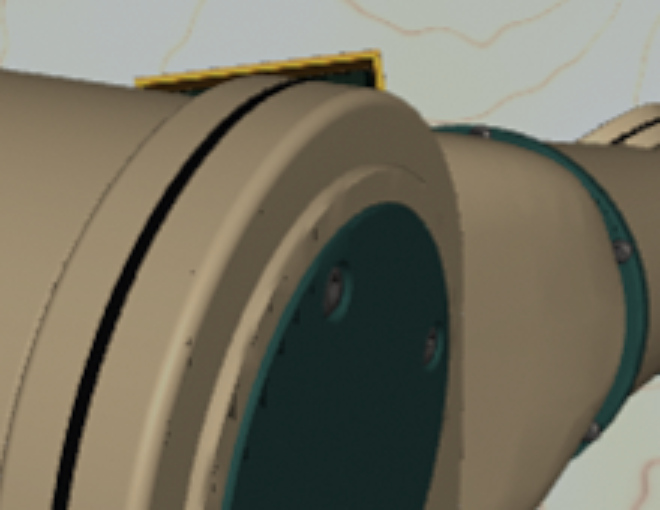

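The side crop shows blue inside the tray around (182,152), yellow just outside the mouth at (331,162) and red untouched at (261,346). In the top crop the arm hides everything.

Run:
```python
from h import *
c=ctrl.get_image("side")
for n,(u,v) in dict(blue=(182,152),yellow=(331,164),red=(261,348)).items(): p=atz(c,(140+v/3,210+u/3),10);print(n,p,tray(p))
for n,(u,v) in dict(frontleft=(170,257),frontright=(316,137)).items(): p=atz(c,(140+v/3,210+u/3),0);print(n,p,tray(p))
```

```text
blue [661.265  29.359  10.   ] [6.622 2.585]
yellow [566.795 -29.408  10.   ] [-94.204 -44.451]
red [476.185 148.45   10.   ] [-162.87   142.976]
frontleft [589.431 113.807   0.   ] [-54.586  95.024]
frontright [607.804 -61.57    0.   ] [-57.34 -81.29]
```

```bash
python3 -m crank '[[[0.3,-0.5,0,0],[0.3,-0.8,0,0],[0.3,-0.8,0.2,0],[0.3,-0.8,0.4,0],[0.25,-0.7,0.4,0],[0,-0.3,0.4,0],[0,0,0.4,0],[0,0,0.2,0],[0,0,0.1,0],[0,0,0,0]]]'
python3 - <<'E'
from h import *
print(side("yellow"),need((512,-35),3,.08),need(world(-12,-47.5)-22*EX))
E
```

```text
clock: 16.02
eef_pos: [511.1, -37.9, 6.2]
tool_rot: [-3.134, 0.014, 0.08]
force: [0.4, 0.3, 0.5]
width: 27.8
gripper_force: 0.0
[(array([557.724, -14.061]), array([-101.372,  -28.128]), 0.54)] (array([ 0.021, -0.102,  0.152]), np.float64(0.002545704420518248), array([511.681, -37.582,   6.8  ]), np.float64(0.08020365635364146), 16.1167) (array([ 4.635, -0.123, -0.   ]), 0, array([511.681, -37.582,   6.8  ]), np.float64(0.08020365635364146), 16.1167)
```

```bash
python3 -m crank '[[[0.1,-0.1,0.1,0],[0.25,0,0.05,0],[0.35,0,0,0],[0.4,0,0,0],[0.45,0,0,0],[0.45,0,0,0],[0.45,0,0,0],[0.45,0,0,0],[0.45,0,0,0],[0.4,0,0,0],[0.35,0,0,0],[0.25,0,0,0]]]'
python3 -m crank '[[[0.15,0,0,0],[0.1,0,0,0],[0,0,0,0]]]'
python3 - <<'E'
from h import *
print(side("yellow"),need(world(-12,-47.5)-22*EX))
E
```

```text
clock: 17.12
eef_pos: [621.2, -24.2, 1.5]
tool_rot: [-3.134, 0.013, 0.084]
force: [-1.7, -0.8, 1.9]
width: 28.1
gripper_force: 1.0
clock: 17.37
eef_pos: [626.5, -24.0, 1.3]
tool_rot: [-3.133, 0.013, 0.083]
force: [-0.6, -0.3, 0.5]
width: 28.3
gripper_force: 0.3
[(array([642.157,  -0.575]), array([-15.932, -24.846]), 0.44)] (array([ 0.032,  0.052, -0.   ]), 0, array([626.026, -24.001,   1.2  ]), np.float64(0.08236154414417163), 17.4667)
```

```bash
python3 -m crank '[[[-0.2,0,-0.05,0],[-0.5,0,-0.1,0],[-0.8,0,-0.1,0],[-0.9,0,-0.2,0],[-0.9,0,-0.4,0],[-0.9,0,-0.7,0],[-0.8,0,-0.7,0],[-0.4,-0.4,-0.4,0],[-0.2,-0.7,0,0],[-0.1,-0.9,0,0],[-0.1,-0.9,0,0],[-0.1,-0.9,0,0]]]'
python3 - <<'E'
from h import *
print(need((439.5,186),4,-.822),ctrl.read_state()["qpos"])
E
```

```text
clock: 18.47
eef_pos: [471.4, 58.6, 70.7]
tool_rot: [-3.133, 0.013, 0.081]
force: [0.3, -0.1, -0.5]
width: 28.3
gripper_force: 0.0
(array([-0.86 , -5.181,  2.669]), np.float64(11.291684126789487), array([471.45 ,  58.648,  70.719]), np.float64(0.08133473014315906), 18.4667) [-0.561  0.749  0.592  2.129 -0.862  0.537 -0.801]
```

```bash
python3 -m crank '[[[-0.2,-0.9,0,0],[-0.2,-0.9,0,0],[-0.2,-0.9,0,0],[-0.2,-0.9,0,0],[-0.06,-0.9,0,0],[0,-0.68,0,0],[0,0,0,0.5],[0,0,0,0.8],[0,0,0,0.9],[0,0,0,0.9],[0,0,0,0.9],[0,0,0,0.9]]]'
python3 -m crank '[[[0,0,0,0.9],[0,0,0,0.9],[0,0,0,0.9],[0,0,0,0.9],[0,0,0,0.9],[0,0,0,0.9],[0,0,0,0.9],[0,0,0,0.1],[0,0,0,0]]]'
python3 - <<'E'
from h import *
print(need((439.5,186),4,-.822),ctrl.read_state()["qpos"]); print(tins()[1],side("red"))
E
```

```text
clock: 19.47
eef_pos: [439.6, 185.0, 71.9]
tool_rot: [-3.139, 0.016, -0.314]
force: [0.4, -0.3, -0.1]
width: 28.2
gripper_force: 0.0
clock: 20.22
eef_pos: [439.7, 185.1, 71.8]
tool_rot: [3.136, 0.015, -0.82]
force: [-0.6, 0.1, -0.1]
width: 28.4
gripper_force: 0.0
(array([-0.033, -0.019,  2.711]), np.float64(0.019321368153275842), array([439.719, 185.084,  71.772]), np.float64(-0.8204542905477379), 20.2167) [-0.957  0.829  0.813  2.128 -1.05   0.68  -1.786]
{'red': (array([476.533, 146.616]), np.int32(210)), 'yellow': (array([682.352,  78.495]), np.int32(249)), 'blue': (array([663.009,  26.378]), np.int32(200))} [(array([468.799, 152.41 ]), array([-169.729,  147.792]), 0.75)]
```

```bash
python3 -m crank '[[[0,0,0.3,0],[0,0,0.5,0],[0,0,0.5,0],[0,0,0.5,0],[0,0,0.5,0],[0,0,0.3,0],[0,0,0.1,0],[0,0,0,0]]]'
python3 - <<'E'
from h import *
print(need((540,78),3,-.822),ctrl.read_state()["qpos"]); print(tins()[1]["red"])
E
```

```text
clock: 21.03
eef_pos: [439.0, 185.5, 3.9]
tool_rot: [3.136, 0.016, -0.822]
force: [-0.3, 0.1, 0.2]
width: 28.4
gripper_force: 0.0
(array([ 5.901, -0.031,  0.037]), np.float64(0.002390914929541188), array([438.984, 185.502,   3.927]), np.float64(-0.8218087268056367), 21.0333) [-0.758  0.862  0.473  2.143 -1.083  0.418 -1.78 ]
(array([476.615, 146.607]), np.int32(209))
```

```bash
python3 -m crank '[[[0.2,0,0,0],[0.35,0,0,0],[0.4,0,0,0],[0.4,0,0,0],[0.4,0,0,0],[0.4,0,0,0],[0.4,0,0,0],[0.4,0,0,0],[0.3,0,0,0],[0.2,0,0,0],[0,0,0,0]]]'
python3 - <<'E'
from h import *
print(need((540,78),3,-.822),ctrl.read_state()["qpos"]); print(side("red"),tins()[1]["red"])
E
```

```text
clock: 22.0
eef_pos: [499.1, 121.2, 3.0]
tool_rot: [3.137, 0.013, -0.823]
force: [0.3, -0.3, -0.7]
width: 28.1
gripper_force: 0.0
(array([ 2.381, -0.025, -0.001]), np.float64(-0.01425019187845239), array([499.073, 121.231,   2.976]), np.float64(-0.8231400153502761), 22.0) [-0.621  0.897  0.525  2.045 -1.002  0.495 -1.721]
[(array([507.656, 109.034]), array([-136.344,  100.075]), 0.48)] (array([511.971,  92.878]), np.int32(50))
```

```bash
python3 -m crank '[[[0.2,0,0,0],[0.35,0,0,0],[0.4,0,0,0],[0.4,0,0,0],[0.4,0,0,0],[0.3,0,0,0],[0.2,0,0,0],[0.1,0,0,0],[0,0,0,0]]]'
python3 -m crank '[[[-0.3,0,0,0],[-0.6,0,0,0],[-0.8,0,-0.2,0],[-0.8,0,-0.5,0],[-0.8,0,-0.6,0],[-0.6,0,-0.6,0],[0,0,-0.3,-0.5],[0,0,0,-0.9],[0,0,0,-0.9],[0,0,0,-0.9],[0,0,0,-0.9],[0,0,0,-0.9]]]'
python3 - <<'E'
from h import *
c=ctrl.get_image("side");cv2.imwrite("pics/s3.png",cv2.resize(c["img"][140:290,210:450,::-1],None,fx=3,fy=3))
print(need((0,0)))
E
```

```text
clock: 22.9
eef_pos: [538.3, 78.9, 2.0]
tool_rot: [3.136, 0.014, -0.822]
force: [0.2, -0.5, 0.3]
width: 28.4
gripper_force: 0.0
clock: 23.9
eef_pos: [470.4, 152.4, 58.4]
tool_rot: [-3.14, 0.018, -0.416]
force: [-0.1, 0.0, 0.1]
width: 28.5
gripper_force: 0.0
(array([-14.793,  13.132,  -0.   ]), 0, array([470.493, 152.283,  58.532]), np.float64(-0.4129570512587528), 23.95)
```

View pics/s3.png

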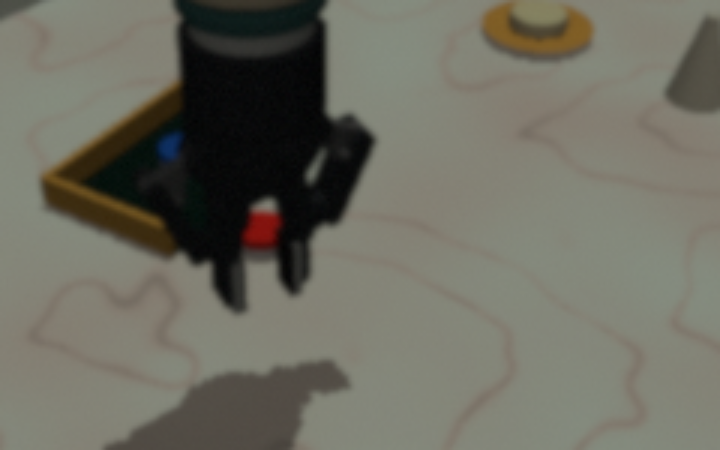

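The side crop shows the red tin between the raised fingers at (261,231), just outside the mouth. Next I work out its position, then finish the turn and line up.

```bash
python3 -m crank '[[[0,0,0,-0.9],[0,0,0,-0.9],[0,0,0,-0.9],[0,0,0,-0.9],[0,0,0,-0.9],[0,0,0,-0.9],[0,0,0,-0.9],[0,0,0,-0.3],[0,0,0,0]]]'
python3 - <<'E'
from h import *
c=ctrl.get_image("side");p=atz(c,(140+231/3,210+261/3),10);print(p,tray(p),side("red"));print(need((498,56),3,.13),ctrl.read_state()["qpos"])
E
```

```text
clock: 24.7
eef_pos: [471.2, 151.5, 58.5]
tool_rot: [-3.132, 0.014, 0.106]
force: [-0.2, -0.8, 0.4]
width: 28.1
gripper_force: 0.0
[552.764  62.951  10.   ] [-97.078  48.924] []
(array([0.641, 3.888, 2.218]), np.float64(-0.3088036500896993), array([471.84 , 150.967,  58.45 ]), np.float64(0.10529570799282406), 24.85) [-0.612  0.738  0.386  2.078 -0.642  0.457 -1.191]
```

Red is at (553,63), as expected.

```bash
python3 -m crank '[[[0.1,0.4,0,-0.3],[0.1,0.8,0,0],[0.1,0.8,0.2,0],[0.1,0.8,0.4,0],[0.1,0.7,0.4,0],[0.1,0.4,0.4,0],[0,0,0.4,0],[0,0,0.2,0],[0,0,0.1,0],[0,0,0,0]]]'
python3 - <<'E'
from h import *
print(need((498,56),3,.13),need(world(-12,50)-22*EX),side("red"))
E
```

```text
clock: 25.68
eef_pos: [498.0, 57.5, 4.3]
tool_rot: [-3.132, 0.014, 0.132]
force: [-0.8, 0.3, -0.2]
width: 28.1
gripper_force: 0.0
(array([-0.009,  0.059,  0.052]), np.float64(0.02180084619519268), array([498.029,  57.492,   4.302]), np.float64(0.13174406769561542), 25.6833) (array([ 4.723,  0.058, -0.   ]), 0, array([498.029,  57.492,   4.302]), np.float64(0.13174406769561542), 25.6833) [(array([ 409.594, -314.583]), array([-284.413, -308.756]), 0.65)]
```

```bash
python3 -m crank '[[[0.1,0,0,0],[0.25,0.05,0,0],[0.35,0,0,0],[0.4,0,0,0],[0.45,0,0,0],[0.45,0,0,0],[0.45,0,0,0],[0.45,0,0,0],[0.45,0,0,0],[0.45,0,0,0],[0.35,0,0,0],[0.25,0,0,0]]]'
python3 -m crank '[[[0.2,0,0,0],[0.1,0,0,0],[0.05,0,0,0],[0,0,0,0],[-0.2,0,-0.05,0],[-0.5,0,-0.1,0],[-0.8,0,-0.1,0],[-0.9,0,-0.2,0],[-0.9,0,-0.4,0],[-0.9,0,-0.7,0],[-0.8,0,-0.7,0],[-0.4,0,-0.7,0]]]'
python3 -m crank '[[[0,-0.6,-0.7,0],[0,-0.9,-0.8,0],[0,-0.9,-0.8,0],[0,-0.9,-0.8,0],[0,-0.9,-0.8,0],[0,-0.9,0,0],[0,-0.9,0,0],[0,-0.9,0,0],[0,-0.9,0,0],[0,-0.9,0,0],[0,-0.5,0,0],[0,0,0,0]]]'
python3 - <<'E'
from h import *
c,o=tins();print([(n,tray(p[0]),p[1]) for n,p in o.items()])
cv2.imwrite("pics/t3.png",cv2.resize(c["img"][100:270,140:480,::-1],None,fx=2,fy=2))
E
```

```text
clock: 26.78
eef_pos: [609.5, 69.5, 3.8]
tool_rot: [-3.133, 0.012, 0.131]
force: [-0.9, -0.4, 1.8]
width: 28.2
gripper_force: 1.3
clock: 27.78
eef_pos: [480.2, 51.7, 79.3]
tool_rot: [-3.132, 0.016, 0.129]
force: [0.4, 0.1, 0.7]
width: 28.0
gripper_force: 0.0
clock: 28.78
eef_pos: [454.4, 282.7, 178.1]
tool_rot: [-3.131, 0.013, 0.135]
force: [-0.4, 0.2, 0.4]
width: 27.9
gripper_force: 0.0
[('red', array([-11.02 ,  47.654]), np.int32(213)), ('yellow', array([33.236, 49.944]), np.int32(251)), ('blue', array([ 8.055, -0.471]), np.int32(197))]
```

View pics/t3.png

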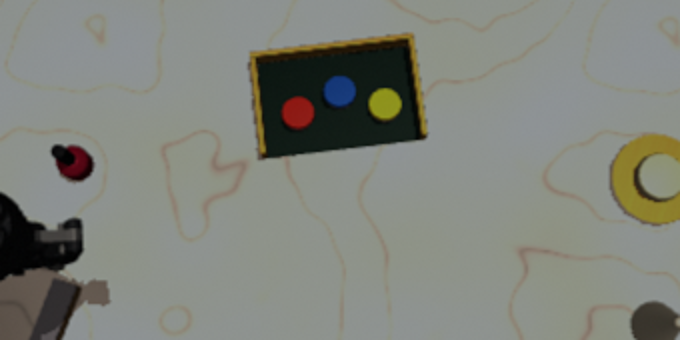

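The top crop shows red (298,112), blue (340,91) and yellow (385,104) all well inside the tray. The bystanders visible there (varnish bottle, saucer, ring cone, buffer) are in their places, and the arm is clear at 178 mm height.

```bash
python3 -c "
from cell import ctrl
print(ctrl.finish_job())"
```

```text
the job is handed in; nothing more can be done
None
```

I swept all three tins into the tray and handed the job in at about 29 s; the last picture shows each tin well inside the walls and no bystander visibly moved, but the hand-in returned no verdict.

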